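# Set up the ring-toss game: tilt the tall post into its bore

### The arm

A 6-joint arm with a two-finger parallel gripper is mounted at the origin on the work surface. World frame = base frame: x ahead of the robot, y to its left, z up, the work surface at z = 0. Lengths are in mm, angles in rad, forces in N, time in s.
With the tool pointing down it reaches from about 300 to 775 mm from the base axis. Payload 14.6 kg.
Tool frame: the origin (TCP) lies on the centre line of the jaws, within the pads' length; the fingertips stand 8 mm ahead of it and the grasp point (between the pads) lies 11 mm behind it; z points along the fingers, y is the direction in which the jaws open and shut (so a half turn about z gives the same grasp; the last joint's range is limited). The gripper opens to 94 mm and grips with 3 to 60 N. Pads are 16 mm wide; open, the fingers measure 119 mm over their backs; the gripper's body (75 mm by 177 mm) begins 78 mm behind the grasp point.
Start: joints at [-1.367, 0.3, 1.521, -0, 1.321, -0.067], TCP at [147.12, -529.948, 213.446] pointing down, gripper open.
Joint ranges: [-3.03, 3.03], [-0.79, 2.21], [0.23, 2.52], [-1.04, 4.18], [0, 3.07], [-2.55, 2.55]. Speed limits (rad/s): [2.22, 2.22, 2.57, 3.14, 3.14, 3.14].

### API

Orientations are given as [roll, pitch, yaw] about the fixed x, y, z axes, in that order (R = Rz(yaw) Ry(pitch) Rx(roll)).
In Python, from cell import read_state, cams, manip gives the robot as it stands.
- The arm moves only by the shell command python3 -m handwheel 'ROWS' [OPENING] [FORCE]. ROWS is JSON, a list of rows, each a list of 4 numbers: the shift along the tool's x, y, z in m, then the turn about the tool's z in degrees. In form: [[dx, dy, dz, turn], ...]. A call has 1 to 5 rows; each row is the pose to reach, as a shift and turn from the pose measured when the call began, along the tool's axes at that moment; what a row does not reach only later rows make up. A row lasts 1/8 s, in which the tool goes at most 62.5 mm and 10.7 degrees, less where a joint would pass 70% of its speed; a pose out of reach is approached as far as the arm can. A call with a gripper value outside its range is refused whole. OPENING is the closure, from 0 (fully open) to 1 (shut), set as the call begins (- or left out, the last holds). The fingers move at their own pace and stop on an object; FORCE is the grip in N (left out, the last holds). Time passes only in rows, so rows that repeat a pose let the fingers close. It gives the time, the measured TCP pose, the force and the opening at its end, in the units of the state.
- read_state(): the state, without advancing time (a new reading comes with each control period).
- cams.camera(name): name is "scene" or "top" or "wrist"; returns the picture (384x512x3 uint8, red, green, blue); there is no depth.
- cams.get_calibration(name): a dict with "vertical_fov" (degrees; the focal length in pixels is half the picture's height over the tangent of half this angle, whatever the lens; pixels are square), "cx", "cy" (the principal point, pixels), "R" (3x3) and "t" (3): a world point X has camera coordinates R X + t. Camera axes: x right, y down, z forward; pixel columns grow to the right and rows downward; lengths in mm; the calibration is good to about 2 mm. A picture is of the moment at which its call begins: read the wrist's pose just before it. get_calibration takes no time and is no camera call; for the wrist camera it gives the pose at the moment of the call.
- manip.sign_off(): hands the job in, once; it reports no verdict.
The state is a dict: "clock": time; "joints": joint angles; "qd": joint speeds; "effort": joint torques, N m; "eef_pos": TCP position; "eef_rot": TCP orientation; "wrist_force": force on the tool from outside, world axes, zero at the start; "moment": the same for the moment, N m; "finger_gap": finger opening in mm.
Only numpy, scipy, OpenCV 4.12 (cv2) and the standard library are available. Lean on these libraries where they do the work, as an engineer would, in place of code of your own. Each camera call takes 0.05 s, during which the arm holds its last target. There are 200 camera calls.

### The job

The tabletop ring-toss cross is missing its centre post. Take the tall slender post from the green tray, lean it about 15 to 20 degrees so that the low edge of its foot goes into the centre hole first and pause there, then straighten it up, slide it down fully home and let go. Leave the short post and the stout post standing where they are in the tray.

Things in the scene. Friction and masses are not known exactly. Their poses are not given: they have to be found in the camera images.
- tall_post: The tall slender wooden post: a round dowel, 24 mm in diameter, 140 mm long, about 45 g, with a 2 mm chamfer round its foot and a rounded top. It stands in the green tray. Origin at the centre of its foot (underside), z along the dowel to the top. Grip it in the upper half, square to its length; what is over 40 mm from the foot stays above the hub when seated.
- bore_mouth (a point): Centre of the mouth of the round hole in the wooden ring-toss cross (fixed), on the hub's flat top, 45 mm above the table; z up. Hole: 27 mm wide, 36 mm deep, 4 mm chamfer round the mouth. Hub 100 mm square; four arms, 44 mm wide and 30 mm high, reach 140 mm out along x and y, each with a fixed 22 mm peg 118 mm from the centre, its top 90 mm above the table.
- short_post: Bystander: a spare peg, a round dowel of the same wood, 24 mm in diameter but only 80 mm long, standing in the green tray. Origin at the centre of its underside, z up.
- stout_post: Bystander: a stout wooden post, 38 mm in diameter, 90 mm long, too thick for the hole. Origin at the centre of its underside, z up. The three posts stand in a row, in any order, about 88 mm apart along the green tray (280 x 170 mm, rim 18 mm high, floor 5 mm thick), which lies left or right of the cross.

How it is judged (in metres and radians):
On the way, in this order (a step that is already met when the one before it is completed fails the run):
1. the tall post, leaning more than 8 degrees, has the low edge of its foot in the mouth of the hole (angle between tall_post's own z axis and vertical between 0.14 and 0.7 rad and horizontal distance between tall_post and bore_mouth below 0.012 m and z of tall_post in the frame of bore_mouth below 0.002 m), for 0.1 s.
2. the tall post is straightened to within 10 degrees of upright and fully down in the hole (horizontal distance between tall_post and bore_mouth below 0.008 m and z of tall_post in the frame of bore_mouth below -0.031 m and angle between tall_post's own z axis and vertical below 0.17 rad), for 0.2 s.
At the end, for the whole second after the job is handed in: The tall post stands in the centre hole within 10 degrees of upright, its foot within 8 mm of the hole's axis and at least 31 mm below the mouth, at rest and released; the short and stout posts stand upright (within 10 degrees), less than 30 mm from where they started (all of step 2 and linear speed of tall_post below 0.02 m/s and distance of each of short_post, stout_post from where it was at the start of the episode below 0.03 m and angle between each of short_post, stout_post's own z axis and vertical below 0.17 rad); the robot touches nothing.
It fails at once if the short or the stout post is knocked over or moved by more than 30 mm (not (distance of each of short_post, stout_post from where it was at the start of the episode below 0.03 m and angle between each of short_post, stout_post's own z axis and vertical below 0.17 rad)).
It also fails if it takes over 48 s, if anything falls off the work surface, if the arm or the gripper's body presses on something with over 40 N, if the wrist force passes 120 N, or if a joint passes its speed limit or range.

## Working session

There is one attempt and no reset: what is moved stays moved. The work goes in short steps, Python scripts to look and compute and a shell command to move; the robot and the scene stay as the last step left them, time stands still between calls to the robot, and variables do not carry over. Pictures are saved under pics/ and viewed, about 8 in all and at most 12, crops included, and the job is handed in when it is done.

```bash
ls; mkdir -p pics; python3 - <<'E'
from cell import read_state, cams
import cv2,numpy as np
s=read_state();print({k:np.round(s[k],3).tolist() for k in s})
for n in("top","scene"):
    im=cams.camera(n);cv2.imwrite(f"pics/{n}0.png",im[:,:,::-1]);print(n,cams.get_calibration(n))
a=[cv2.imread(f"pics/{n}0.png") for n in("top","scene")]
cv2.imwrite("pics/both0.png",cv2.resize(np.hstack(a),(800,300)))
E
```

```text
pics
{'clock': 0.0, 'joints': [-1.367, 0.3, 1.522, -0.0, 1.321, -0.067], 'qd': [-0.001, 0.0, 0.0, -0.001, 0.0, -0.0], 'effort': [-0.0, -53.18, -35.274, 0.071, 0.024, -0.0], 'eef_pos': [147.081, -529.704, 212.874], 'eef_rot': [-3.14, -0.0, 0.271], 'wrist_force': [0.47, -0.528, 0.297], 'moment': [0.019, 0.021, -0.015], 'finger_gap': 94.038}
top {'vertical_fov': 48.92388421968447, 'cx': 258.46997306854126, 'cy': 191.69716310028008, 'R': array([[-7.55187235e-04, -9.99951138e-01,  9.85655732e-03],
       [-9.96676255e-01, -5.02833119e-05, -8.14643505e-02],
       [ 8.14608656e-02, -9.88531747e-03, -9.96627517e-01]]), 't': array([ -11.26079821,  530.22128676, 1066.1481088 ])}
scene {'vertical_fov': 42.64027923628488, 'cx': 255.6974576329249, 'cy': 189.62655317150345, 'R': array([[ 0.43142953,  0.90198592, -0.01702815],
       [ 0.48777713, -0.24910416, -0.83667233],
       [-0.75890845,  0.3526592 , -0.54743899]]), 't': array([-233.31027907, -233.26744601, 1402.00638892])}
```

View pics/top0.png

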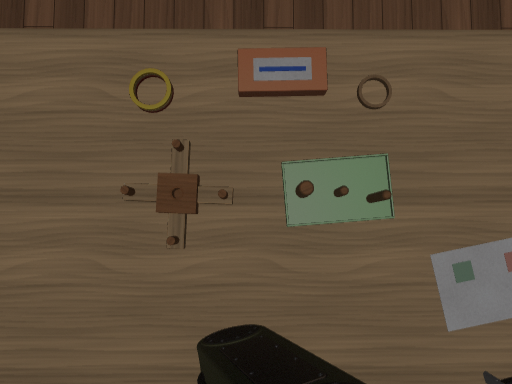

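View pics/scene0.png

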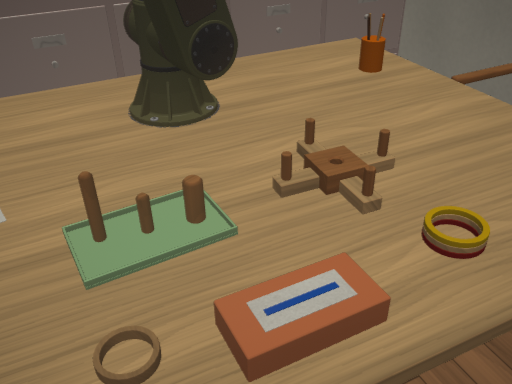

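```bash
cat > h.py <<'E'
import numpy as np,cv2
from cell import cams,read_state
def ray(n,u,v,cal=None):
    c=cal or cams.get_calibration(n); f=192/np.tan(np.radians(c["vertical_fov"]/2))
    R=np.array(c["R"]);t=np.array(c["t"])
    return -R.T@t, R.T@np.array([(u-c["cx"])/f,(v-c["cy"])/f,1])
def onz(n,u,v,z,cal=None):
    o,d=ray(n,u,v,cal); return np.round(o+d*(z-o[2])/d[2],1)
def proj(n,X,cal=None):
    c=cal or cams.get_calibration(n); f=192/np.tan(np.radians(c["vertical_fov"]/2))
    p=np.array(c["R"])@np.array(X,float)+np.array(c["t"]); return np.round([c["cx"]+f*p[0]/p[2],c["cy"]+f*p[1]/p[2]],1)
E
python3 - <<'E'
from h import *
t=cv2.imread("pics/top0.png");s=cv2.imread("pics/scene0.png")
a=cv2.resize(t[130:255,110:240],None,fx=3,fy=3,interpolation=2)
b=cv2.resize(t[145:235,275:400],None,fx=3,fy=3,interpolation=2)
c=cv2.resize(s[140:200,290:380],None,fx=4,fy=4,interpolation=2); d=cv2.resize(s[160:250,70:220],None,fx=2.5,fy=2.5,interpolation=2)
W=np.zeros((600,770,3),np.uint8)
for im,x,y in((a,0,0),(b,392,0),(c,0,376),(d,392,372)):
    h,w=im.shape[:2];h=min(h,600-y);w=min(w,770-x);W[y:y+h,x:x+w]=im[:h,:w]
cv2.imwrite("pics/z0.png",W)
print("hole",onz("top",177,193,45),onz("scene",336,162,45))
for u,v in((177,144),(171,240),(126,190),(223,194)):print("peg",onz("top",u,v,90))
for u,v in((309,121),(287,156),(369,170),(384,133)):print("pegS",onz("scene",u,v,90))
print("tall",onz("top",387,194.5,142),onz("top",371,198,5),onz("scene",98,238,5),"top S",onz("scene",87,176,142))
print("short",onz("top",344,190,85),"stout",onz("top",306,188,95))
E
```

```text
hole [525.  193.8  45. ] [533.9 192.4  45. ]
peg [641.1 187.4  90. ]
peg [408.9 198.2  90. ]
peg [528.7 308.3  90. ]
peg [519.1  74.8  90. ]
pegS [415.6 194.4  90. ]
pegS [533.8  73.7  90. ]
pegS [651.4 184.6  90. ]
pegS [540.7 305.3  90. ]
tall [ 513.9 -305.5  142. ] [ 515.  -306.5    5. ] [ 512.  -306.9    5. ] top S [ 521.5 -300.8  142. ]
short [ 529.2 -218.9   85. ] stout [ 533.2 -125.2   95. ]
```

View pics/z0.png

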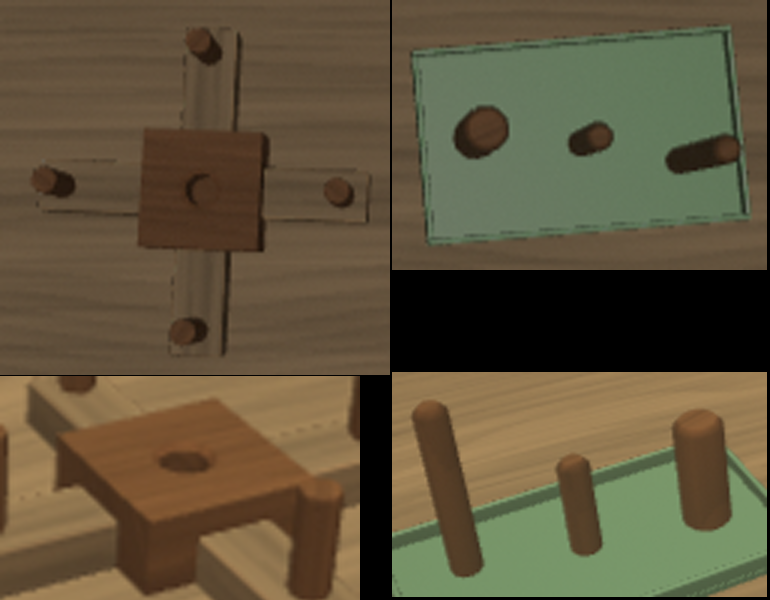

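The tall post is rightmost in the tray: top at (387,194) and foot at (371,198) in the top view. The hole is at (178,193). I'll move above the post with the jaws along world x.

```bash
cat >> h.py <<'E'
def go(x,y,z,yaw=90):
    s=read_state();p=np.array(s["eef_pos"]);w=s["eef_rot"][2];c,n=np.cos(w),np.sin(w)
    D=np.array([x,y,z])-p
    print("tcp",np.round(p,1),"yaw",round(np.degrees(w),1),"F",np.round(s["wrist_force"],1),"gap",round(s["finger_gap"],1),"t",round(s["clock"],2))
    print("row",np.round([(c*D[0]+n*D[1])/1e3,(n*D[0]-c*D[1])/1e3,-D[2]/1e3],4),"turn",round(np.degrees(w)-yaw,1))
E
python3 -m handwheel '[[0.414,-0.117,0,-74.5],[0.414,-0.117,0,-74.5],[0.414,-0.117,0,-74.5],[0.414,-0.117,0,-74.5],[0.414,-0.117,0,-74.5]]' 0
python3 -c "
from h import *
go(515,-306,213)"
```

```text
clock: 0.72
eef_pos: [415.5, -366.1, 213.1]
eef_rot: [-3.141, -0.001, 1.214]
wrist_force: [-0.3, -0.4, 0.4]
finger_gap: 94.0
tcp [ 415.5 -366.1  213.1] yaw 69.6 F [-0.3 -0.4  0.4] gap 94.0 t 0.72
row [0.091  0.0722 0.0001] turn -20.4
```

```bash
python3 -m handwheel '[[0.091,0.072,0,-20.4],[0.091,0.072,0,-20.4],[0.091,0.072,0,-20.4],[0.091,0.072,0,-20.4]]' 0
python3 - <<'E'
from h import *
c=cams.get_calibration("wrist");im=cams.camera("wrist");cv2.imwrite("pics/w1.png",im[:,:,::-1])
print(c, -np.array(c["R"]).T@c["t"]);go(515,-306,213)
for z in(5,145):print(proj("wrist",[515,-306,z],c))
E
```

```text
clock: 1.23
eef_pos: [514.4, -306.0, 212.7]
eef_rot: [-3.141, -0.001, 1.569]
wrist_force: [-0.7, -0.3, 0.5]
finger_gap: 94.2
{'vertical_fov': 61.45279251783274, 'cx': 252.35363924332242, 'cy': 192.32513085612825, 'R': array([[ 9.99998080e-01, -1.87840504e-03, -5.57938677e-04],
       [-1.68792769e-03, -9.70366245e-01,  2.41632990e-01],
       [-9.95289484e-04, -2.41631584e-01, -9.70367553e-01]]), 't': array([-513.68174065, -321.6764156 ,  315.76532924])} [ 513.45206584 -236.80996115  383.84946082]
tcp [ 514.  -306.5  212.9] yaw 89.9 F [ 0.3 -0.4 -0.3] gap 94.0 t 1.27
row [ 0.0005  0.001  -0.0001] turn -0.1
[253.9 171.8]
[254.7 204.6]
```

View pics/w1.png

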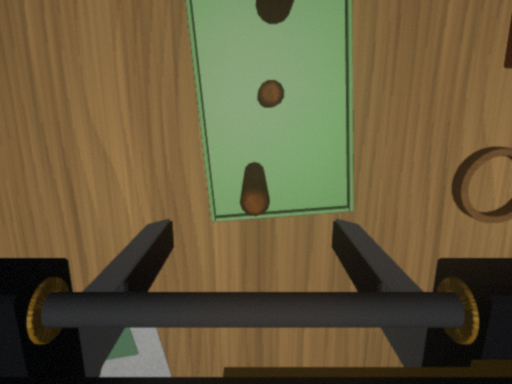

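Wrist view: the post's top is at (255,201) and its foot at (254,170), within about 3 px of the prediction. Descend and grip.

```bash
python3 -m handwheel '[[0.002,0.001,0.05,0],[0.002,0.001,0.1,0],[0.002,0.001,0.114,0],[0.002,0.001,0.114,0]]' 0
python3 -m handwheel '[[0,0,0,0],[0,0,0,0],[0,0,0,0],[0,0,0,0],[0,0,0,0]]' 1 20
python3 -m handwheel '[[0,0,0,0],[0,0,-0.05,0],[0,0,-0.06,0],[0,0,-0.06,0]]' 1 20
python3 - <<'E'
from h import *
im=cams.camera("scene");cv2.imwrite("pics/s2.png",im[:,:,::-1])
print(cams.get_calibration("wrist")["t"]);go(490,100,160)
E
```

```text
clock: 1.78
eef_pos: [514.7, -305.0, 99.5]
eef_rot: [-3.141, -0.001, 1.567]
wrist_force: [-0.3, 0.0, 0.2]
finger_gap: 94.2
clock: 2.4
eef_pos: [514.7, -305.0, 99.6]
eef_rot: [-3.141, -0.001, 1.567]
wrist_force: [-0.1, -1.0, 1.1]
finger_gap: 47.1
clock: 2.9
eef_pos: [514.8, -305.1, 159.8]
eef_rot: [-3.142, -0.001, 1.567]
wrist_force: [0.3, 0.3, 0.3]
finger_gap: 7.1
[-514.45157318 -306.50732052  264.31525246]
tcp [ 514.5 -304.9  158.8] yaw 89.8 F [ 0.3 -0.1 -0.5] gap 3.7 t 2.95
row [ 0.4048 -0.026  -0.0012] turn -0.2
```

View pics/s2.png

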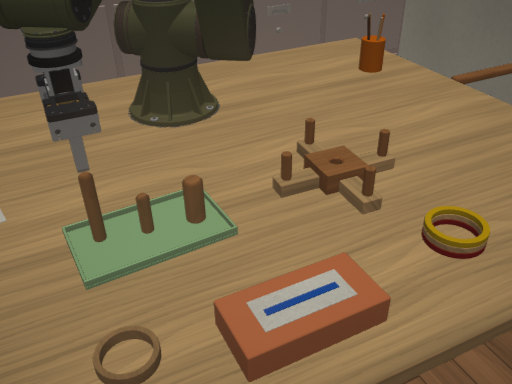

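The fingers are slow (about 75 mm/s) and had not closed when I lifted. The post still stands untouched. I'll reopen, go back down and wait for a full close.

```bash
python3 -m handwheel '[[0,0,-0.002,0],[0,0,-0.002,0],[0,0,-0.002,0],[0,0,-0.002,0],[0,0,-0.002,0]]' 0|tail -1
python3 -m handwheel '[[0,0,0,0],[0,0,0,0],[0,0,0,0],[0,0,0,0],[0,0,0,0]]' 0 |tail -1
python3 -m handwheel '[[0,0,0,0],[0,0,0.05,0],[0,0,0.061,0],[0,0,0.061,0]]' 0
python3 -m handwheel '[[0,0,0,0],[0,0,0,0],[0,0,0,0],[0,0,0,0],[0,0,0,0]]' 1 20 |tail -1
python3 -m handwheel '[[0,0,0,0],[0,0,0,0],[0,0,0,0],[0,0,0,0],[0,0,0,0]]' 1 20
```

```text
finger_gap: 50.3
finger_gap: 93.8
clock: 4.7
eef_pos: [514.5, -304.8, 100.0]
eef_rot: [-3.14, -0.002, 1.567]
wrist_force: [1.2, 0.8, 1.4]
finger_gap: 94.1
finger_gap: 47.6
clock: 5.95
eef_pos: [514.4, -304.8, 100.0]
eef_rot: [-3.14, -0.002, 1.567]
wrist_force: [-0.3, -0.6, -0.2]
finger_gap: 23.5
```

```bash
python3 -m handwheel '[[0,0,-0.05,0],[0,0,-0.11,0],[0,0,-0.11,0]]' 1 30
python3 -m handwheel '[[0.385,-0.024,0,0],[0.385,-0.024,0,0],[0.385,-0.024,0,0],[0.385,-0.024,0,0],[0.385,-0.024,0,0]]' |tail -1
python3 -c "
from h import *
go(490,80,210)"
```

```text
clock: 6.32
eef_pos: [516.0, -305.9, 214.9]
eef_rot: [3.137, 0.003, 1.567]
wrist_force: [-0.0, 0.3, -1.9]
finger_gap: 23.6
finger_gap: 23.6
tcp [496.5   8.9 212.1] yaw 89.8 F [ 1.6 -0.9 -0.5] gap 23.6 t 6.95
row [ 0.0711 -0.0068  0.0021] turn -0.2
```

```bash
python3 -m handwheel '[[0.05,-0.007,0,0],[0.071,-0.007,0,0],[0.071,-0.007,0,0],[0.071,-0.007,0,0]]' |tail -1
python3 - <<'E'
from h import *
go(490,80,210)
c=cams.get_calibration("wrist");im=cams.camera("wrist");cv2.imwrite("pics/w3.png",im[:,:,::-1])
np.savez("w3.npz",**c)
for X in([525,193,45],[533,191,45]):print(proj("wrist",X,c))
E
```

```text
finger_gap: 23.4
tcp [489.7  79.2 211.3] yaw 89.8 F [-0.2 -0.2 -1.3] gap 23.4 t 7.45
row [0.0008 0.0003 0.0013] turn -0.2
[288.5  64.1]
[296.6  66.2]
```

View pics/w3.png

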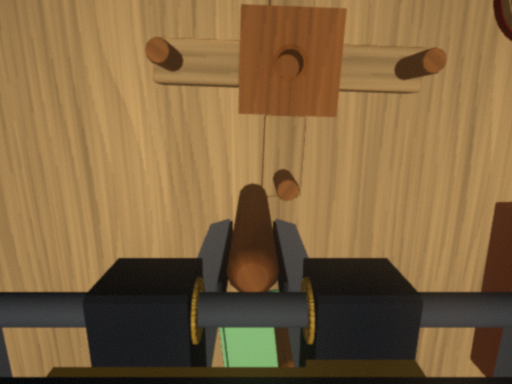

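Hole at (289.5,65), hub near edge (239,114)–(335,116); post hangs straight in the jaws.

```bash
python3 - <<'E'
from h import *
c=dict(np.load("w3.npz"))
print("hole",onz("wrist",289.5,65,45,c),"edge",onz("wrist",239,114,45,c),onz("wrist",335,116,45,c),"far",onz("wrist",240,6,45,c),onz("wrist",345,10,45,c))
for p in((157,48),(434,60),(287,189)):print("peg",onz("wrist",*p,90,c))
go(497,110,127)
E
```

```text
hole [526.  192.1  45. ] edge [475.9 145.7  45. ] [573.5 143.3  45. ] far [478.3 244.3  45. ] [577.2 240.6  45. ]
peg [409.6 200.2  90. ]
peg [643.3 189.8  90. ]
peg [521.2  78.1  90. ]
tcp [489.8  79.  211.5] yaw 89.7 F [ 0.6 -0.2 -0.7] gap 23.3 t 7.5
row [0.0311 0.0071 0.0845] turn -0.3
```

```bash
python3 -m handwheel '[[0.031,0.007,0.02,0],[0.031,0.007,0.07,0],[0.031,0.007,0.0845,0],[0.031,0.007,0.0845,0]]' 1 30
python3 -m handwheel '[[0.01,0,0,0],[0.02,0,0,0],[0.02,0,0,0]]' 1 4
python3 -m handwheel '[[0.008,0,0,0],[0.016,0,0,0],[0.024,0,0,0],[0.033,0,0,0],[0.033,0,0,0]]' 1 4
python3 - <<'E'
from h import *
im=cams.camera("scene");cv2.imwrite("pics/s4.png",cv2.resize(im[40:220,220:440,::-1],None,fx=3.5,fy=3.3,interpolation=2))
go(497,162,127)
E
```

```text
clock: 8.0
eef_pos: [497.3, 108.9, 127.0]
eef_rot: [3.139, 0.003, 1.565]
wrist_force: [-0.6, 0.3, -0.3]
finger_gap: 23.5
clock: 8.38
eef_pos: [497.6, 129.7, 127.4]
eef_rot: [3.139, 0.003, 1.566]
wrist_force: [-0.1, 0.3, -0.9]
finger_gap: 23.8
clock: 9.0
eef_pos: [497.7, 163.4, 127.2]
eef_rot: [3.139, 0.003, 1.567]
wrist_force: [0.7, -0.3, -0.8]
finger_gap: 23.9
tcp [497.7 163.1 127.3] yaw 89.8 F [-0.8  0.4 -1.2] gap 23.7 t 9.05
row [-0.0011 -0.0007  0.0003] turn -0.2
```

View pics/s4.png

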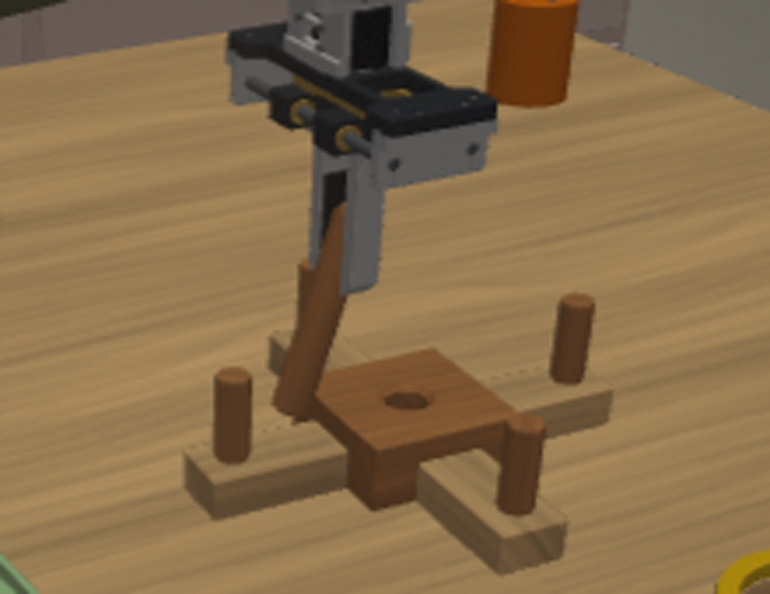

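The post leans about 18°. Firm the grip, lift, and move above the hole.

```bash
python3 -m handwheel '[[0,0,0,0],[0,0,0,0],[0,0,-0.025,0],[0,0,-0.045,0],[0,0,-0.045,0]]' 1 40
python3 -m handwheel '[[0.03,0.014,0,0],[0.06,0.028,0,0],[0.062,0.028,0.018,0],[0.062,0.028,0.018,0],[0.062,0.028,0.018,0]]' 1 40
python3 - <<'E'
from h import *
go(526,225,149)
c=cams.get_calibration("wrist");im=cams.camera("wrist");np.savez("w5.npz",**c)
c2=cams.camera("scene");ct=cams.camera("top")
z=lambda a,f:cv2.resize(a[:,:,::-1],None,fx=f,fy=f,interpolation=2)
W=np.zeros((590,780,3),np.uint8)
W[:300,:400]=z(im,1)[:300,56:456]; W[300:580,:380]=z(c2[100:170,290:385],4); W[0:400,410:780]=z(ct[150:230,130:204],5)
cv2.imwrite("pics/m5.png",W)
print(proj("scene",[526,193.3,45]),proj("scene",[526,192,60]),proj("wrist",[526,192,60],c),proj("wrist",[526,193.3,45],c))
E
```

```text
clock: 9.68
eef_pos: [498.1, 163.2, 173.4]
eef_rot: [3.136, 0.002, 1.566]
wrist_force: [-0.0, -0.6, -0.6]
finger_gap: 23.2
clock: 10.3
eef_pos: [526.3, 224.3, 155.2]
eef_rot: [3.137, 0.002, 1.566]
wrist_force: [0.4, -0.1, -0.5]
finger_gap: 23.5
tcp [526.3 224.3 155.2] yaw 89.7 F [ 0.4 -0.1 -0.5] gap 23.5 t 10.3
row [ 0.0007 -0.0003  0.0062] turn -0.3
[334.3 160.2] [334.3 154.2] [253.  230.9] [252.8 223.7]
```

View pics/m5.png

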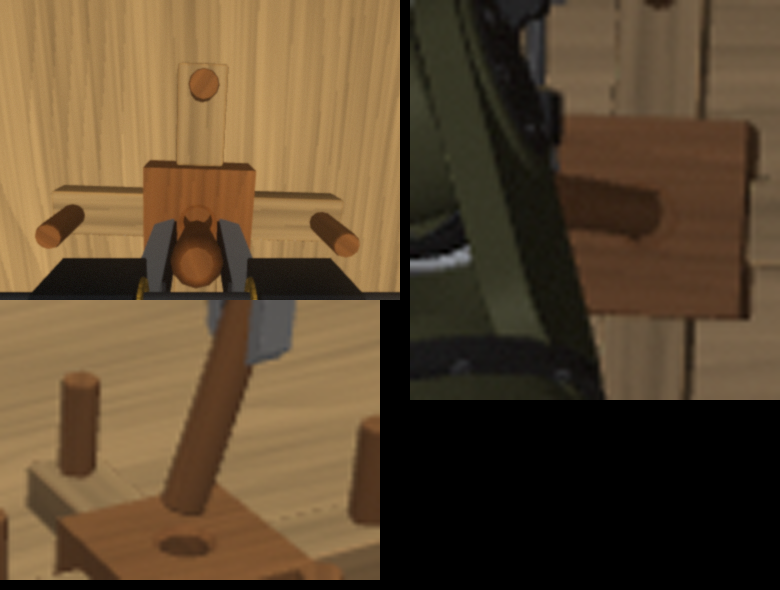

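```bash
python3 - <<'E'
from h import *
for z in(66,70):print(onz("top",180.5,191.4,z))
for z in(64,66,70):print(onz("scene",337,151,z))
print("hole",onz("scene",336.75,161.25,45),onz("top",178,193.3,45),proj("top",[526,193.3,45]))
E
```

```text
[527.3 181.4  66. ]
[527.  180.7  70. ]
[522.8 200.5  64. ]
[525.8 198.4  66. ]
[531.8 194.1  70. ]
hole [532.  195.5  45. ] [524.3 191.3  45. ] [177.2 192.6]
```

```bash
python3 -m handwheel '[[0,0,0.012,0],[0,0,0.02,0],[0,0,0.02,0]]' 1 40
python3 -m handwheel '[[0,0,0.002,0],[0,0,0.004,0],[0,0,0.004,0],[0,0,0.004,0]]' 1 40
python3 -m handwheel '[[0,0,0.001,0],[0,0,0.002,0],[0,0,0.002,0],[0,0,0.002,0]]' 1 40
python3 - <<'E'
from h import *
go(526,225,130)
c2=cams.camera("scene");cv2.imwrite("pics/s6.png",cv2.resize(c2[90:180,280:390,::-1],None,fx=5,fy=5,interpolation=2))
E
```

```text
clock: 10.82
eef_pos: [526.4, 224.4, 134.9]
eef_rot: [3.137, 0.002, 1.566]
wrist_force: [0.2, 0.4, -0.6]
finger_gap: 23.5
clock: 11.32
eef_pos: [526.5, 224.5, 131.0]
eef_rot: [3.137, 0.002, 1.566]
wrist_force: [1.0, 1.4, -1.1]
finger_gap: 23.1
clock: 11.82
eef_pos: [526.5, 224.5, 129.0]
eef_rot: [3.137, 0.002, 1.566]
wrist_force: [1.1, 1.6, -0.0]
finger_gap: 23.4
tcp [526.5 224.5 129. ] yaw 89.7 F [ 1.1  1.6 -0. ] gap 23.4 t 11.82
row [ 0.0005 -0.0005 -0.001 ] turn -0.3
```

View pics/s6.png

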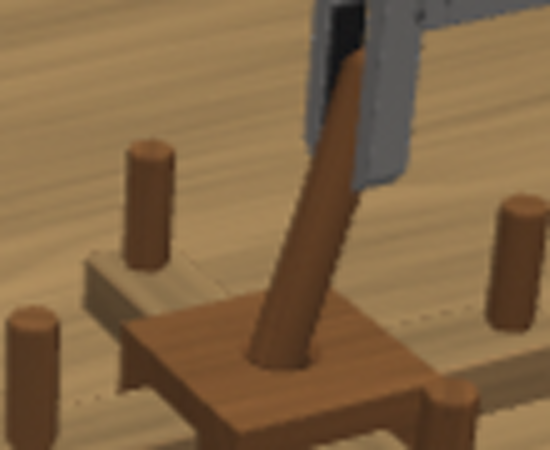

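The foot fills the mouth, with the lower end at crop (280,362) and no resistance. Now probe deeper.

```bash
python3 -m handwheel '[[0,0,0.001,0],[0,0,0.002,0],[0,0,0.002,0],[0,0,0.002,0]]' 1 40 | sed -n 2,4p
python3 -m handwheel '[[0,0,0.001,0],[0,0,0.002,0],[0,0,0.002,0],[0,0,0.002,0]]' 1 40| sed -n 2,4p
python3 -m handwheel '[[0,0,0.001,0],[0,0,0.002,0],[0,0,0.002,0],[0,0,0.002,0]]' 1 20| sed -n 2,4p
```

```text
eef_pos: [526.5, 224.5, 126.9]
eef_rot: [3.137, 0.002, 1.566]
wrist_force: [1.2, 1.9, -0.9]
eef_pos: [526.5, 224.5, 124.9]
eef_rot: [3.137, 0.002, 1.566]
wrist_force: [1.7, 2.6, -0.3]
eef_pos: [526.5, 224.5, 122.8]
eef_rot: [3.137, 0.002, 1.566]
wrist_force: [1.8, 2.0, -0.7]
```

```bash
python3 -m handwheel '[[-0.004,0,0,0],[-0.008,0,0,0],[-0.012,0,0,0],[-0.016,0,0,0],[-0.016,0,0,0]]' 1 5 | sed -n 2,4p
python3 -m handwheel '[[-0.004,0,0,0],[-0.008,0,0.002,0],[-0.012,0,0.004,0],[-0.0155,0,0.005,0],[-0.0155,0,0.005,0]]' 1 5| sed -n 2,4p
python3 - <<'E'
from h import *
go(526,193.3,116)
c2=cams.camera("scene");cv2.imwrite("pics/s7.png",cv2.resize(c2[90:180,280:390,::-1],None,fx=5,fy=5,interpolation=2))
E
```

```text
eef_pos: [526.4, 208.1, 122.8]
eef_rot: [3.137, 0.002, 1.565]
wrist_force: [0.6, 0.3, -0.9]
eef_pos: [526.2, 192.3, 117.7]
eef_rot: [3.138, 0.002, 1.565]
wrist_force: [-0.1, 0.5, -0.0]
tcp [526.2 192.3 117.7] yaw 89.7 F [-0.1  0.5 -0. ] gap 23.9 t 14.62
row [ 0.001  -0.0002  0.0017] turn -0.3
```

View pics/s7.png

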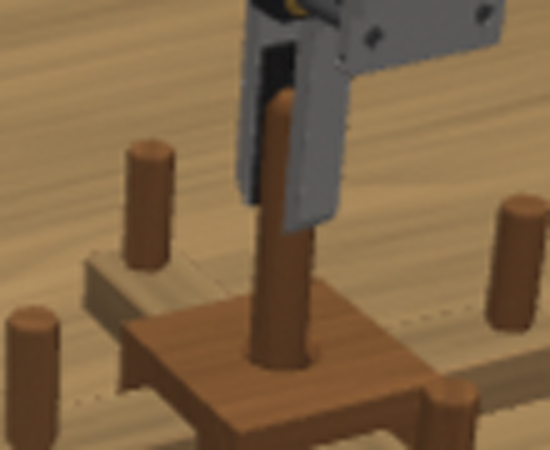

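Upright (shaft vertical at crop u 280). Now slide down.

```bash
python3 -m handwheel '[[0.0005,0,0.003,0],[0.0005,0,0.006,0],[0.0005,0,0.009,0],[0.0005,0,0.011,0],[0.0005,0,0.011,0]]' 1 12 | sed -n 2,4p
python3 -m handwheel '[[0,0,0.002,0],[0,0,0.004,0],[0,0,0.006,0],[0,0,0.006,0]]' 1 12| sed -n 2,4p
```

```text
eef_pos: [526.2, 192.8, 106.5]
eef_rot: [3.138, 0.003, 1.565]
wrist_force: [0.6, 0.5, -0.3]
eef_pos: [526.8, 193.2, 102.1]
eef_rot: [3.136, 0.002, 1.565]
wrist_force: [-3.2, -0.1, 14.3]
```

```bash
python3 -m handwheel '[[0,0,-0.001,0],[0,0,-0.001,0],[0,0,-0.001,0],[0,0,-0.001,0]]' 0 | sed -n 2,5p
python3 -m handwheel '[[0,0,0,0],[0,0,0,0],[0,0,0,0],[0,0,0,0],[0,0,0,0]]' 0| sed -n 2,5p
python3 -m handwheel '[[0,0,-0.04,0],[0,0,-0.08,0],[0,0,-0.12,0],[-0.06,0,-0.12,0],[-0.1,0,-0.12,0]]' 0| sed -n 1,5p
python3 - <<'E'
from h import *
a=cams.camera("scene");c=cams.get_calibration("wrist");b=cams.camera("wrist");np.savez("w8.npz",**c)
W=np.hstack([cv2.resize(a[60:230,60:420],(400,300)),cv2.resize(b,(400,300))]);cv2.imwrite("pics/f8.png",np.vstack([W,np.zeros((300,800,3),np.uint8)])[:, :,::-1])
cv2.imwrite("pics/f8.png",np.hstack([cv2.resize(a[90:180,280:390],(366,300)),cv2.resize(b,(400,300))])[:,:,::-1]);cv2.imwrite("pics/f8s.png",a[:,:,::-1])
print(proj("wrist",[526,193.3,149],c),proj("wrist",[526,193.3,45],c))
print("scene top if home / 5 mm high",proj("scene",[526,193.3,149]),proj("scene",[526,193.3,154]));go(526,93,220)
E
```

```text
eef_pos: [526.7, 193.2, 102.9]
eef_rot: [3.136, 0.002, 1.565]
wrist_force: [0.2, 0.1, 0.6]
finger_gap: 60.6
eef_pos: [526.7, 193.2, 102.9]
eef_rot: [3.136, 0.002, 1.565]
wrist_force: [-0.2, 0.2, -0.2]
finger_gap: 94.0
clock: 17.55
eef_pos: [525.3, 91.9, 223.5]
eef_rot: [3.135, 0.002, 1.565]
wrist_force: [0.0, 0.0, -0.5]
finger_gap: 93.8
[253.   59.7] [252.1  75.3]
scene top if home / 5 mm high [338.  115.3] [338.1 113. ]
tcp [525.5  90.5 223.3] yaw 89.5 F [-0.1  1.3  0.7] gap 94.0 t 17.65
row [0.0025 0.0005 0.0033] turn -0.5
```

View pics/f8.png

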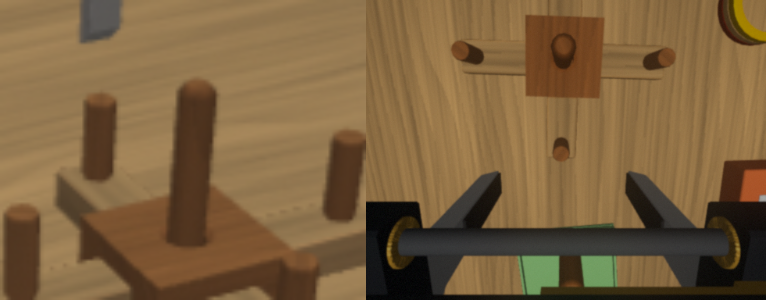

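View pics/f8s.png

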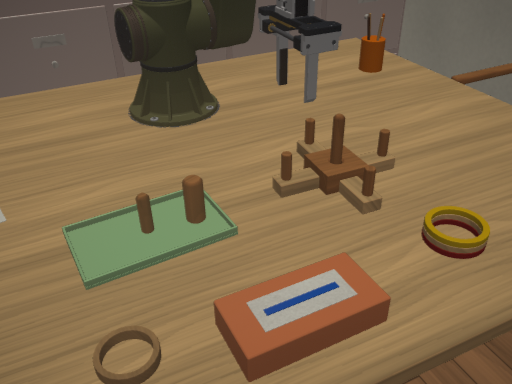

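The post's top edge is at scene row 114 (about 115 predicted when home), it looks straight, and both bystanders are in place. Handing in.

```bash
python3 -c "
from cell import manip
print(manip.sign_off())"
```

```text
the job is handed in; nothing more can be done
None
```

The tall post is in the centre hole, upright and released, and I handed the job in at about 17.7 s. The sign-off gives no verdict.

**What I did:** I gripped the post about 105 mm above its foot. With a light 4 N grip, I pushed it against the hub's side so it pivoted in the jaws to a lean of about 18° (my estimate). I then put the low edge of the foot into the hole and paused there. After that I moved the gripper back to straighten the post, slid it down until it stopped with 14 N of upward force, opened the jaws and withdrew.

**Last checks:**
- **Height and lean:** the post looks upright. Its top edge is at scene row 114, against about 115 predicted for fully home. The gripper stopped at 102 mm, within 2 mm of the height expected with the post on the bottom.
- **Bystanders:** the short and stout posts stand where they were by eye. I did not measure them again.
- **Gripper:** fully open and clear of everything.

**What went wrong or disagreed:**
- **First grasp:** I lifted before the slow fingers had closed. The post was not disturbed, and I repeated the grasp.
- **Hole position:** the scene camera put the hole about 6–8 mm further out in x than the top and wrist cameras. I used the top and wrist value, about (526, 193) mm, and the post went in with almost no side force.

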